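# Lock a rivet die holder and tighten its clamp nut down the deep bore

## Task

Lock the rivet die holder in the bench fixture: swing its lever clockwise until it is fully home against the stop lug, then turn the T-handle socket extension clockwise until the clamp nut at the bottom of the deep bore is fully tight. Then draw the extension straight out and stand it upright on the floor of the free wide well in the tool block, leaving everything else where it lies.

Things in the scene. Friction and masses are not known exactly. Their poses are not given: they have to be found in the camera images.
- holder_axis (a point): point at lever height, 85 mm above the counter, on the vertical axis of the steel die holder (72 mm across, top 136 mm above the counter) in the bayonet socket. Axes are the fixture's: x to its back, y towards the boss with the deep bore (185 mm away along +y), z up. The stop lug (14 mm square, 62 to 96 mm above the counter) stands 43 mm from this axis
- lever_tip (a point): centre of the black ball (22 mm) at the end of the die holder's level lever, 105 mm from the holder axis and 85 mm above the counter; the lever bar is 12 mm thick and bare from 45 to 94 mm from the axis; its own x axis points outwards along the lever, z up
- holder (a joint): twist of the die holder in its bayonet socket, rad, growing clockwise seen from above; the lever meets the stop lug, fully locked, at 1.15; starts between 0 and 0.35. It stays where it is left and takes 2 to 3 N near the lever's end
- bore_mouth (a point): centre of the mouth of the vertical deep bore (47 mm wide, 100 mm deep), on top of the round boss (88 mm across), 120 mm above the counter; axes as the fixture's. The hexagon clamp nut (30 mm across flats, its top 78 mm below the mouth) sits at the bottom. The fixture's base plate is 360 by 150 mm, 20 mm thick
- nut (a joint): angle of the clamp nut, rad, growing clockwise seen from above as it tightens; fully tight, against a hard stop, at 1.5; starts between 0.2 and 0.4. It stays where it is left and takes about 2 to 3 N at the end of the T-bar
- key_hub (a point): centre of the square hub (26 mm along the bar, 24 mm across, 26 mm high) at the head of the loose steel T-handle socket extension (0.5 to 0.7 kg, 188 mm long) that stands in the bore from the start. x runs along the T-bar (14 mm thick, 150 mm long, centred on the hub at its mid height), y across it, z up along the shaft (17 mm thick)
- well (a point): centre of the floor of the free wide well in the grey tool block, 15 mm above the counter; the well is 55 mm wide and 80 mm deep; the block's top is 95 mm above the counter, 200 by 90 mm. Its x axis runs along the block: the two narrow wells, 72 and 120 mm along +x, hold plain extension bars up to 145 mm above the counter
- ext_a_mid (a point): middle of a plain extension bar, 130 mm long, standing in the tool block's middle well; bystander
- ext_b_mid (a point): middle of a plain extension bar, 115 mm long, standing in the tool block's end well; bystander
- cage: silver countersink cage, 38 mm across and 98 mm tall, standing behind the fixture, origin under its centre; bystander
- pin_a: dark blue quick-release pin, 110 mm long and 30 mm high, lying in front of the fixture, origin on the counter under its collar, x along the shank; bystander
- pin_b: second quick-release pin, the same, lying behind the fixture; bystander
- samplebox: yellow open sample box, 110 x 160 x 45 mm, origin under its centre; bystander
- spare: spare die holder, 72 mm across, 110 mm tall, standing behind the tool block, origin under its centre; bystander
- rivetset: dark steel rivet set, 160 mm long, 30 mm high, lying behind the fixture, origin on the counter under its shank; bystander
- key_socket (a point): centre of the mouth of the extension's socket, 175 mm below the hub; the socket is 45 mm across, 80 mm long. At the start it rests on top of the nut, not yet on its flats, with the hub 217 mm above the counter; turned clockwise less than a sixth of a turn it drops 19 mm on to the nut by its own weight and from then on drives it, with about 0.25 rad of play
Things that resemble listed ones, but are neither listed nor needed, are in the scene too. Several things look just like the part that bears well: the one meant starts farthest to the robot's left. There is more than one size of the part that bears key_hub; the job needs the smaller.

How it is judged:
On the way, in this order (a step that is already met when the one before it is completed fails the run):
1. the die holder's lever is swung home against its stop (value of joint holder above 1.07 rad), for 0.2 s.
2. the clamp nut is turned fully tight (value of joint nut above 1.4 rad), for 0.2 s.
At the end, for the whole second after the job is handed in: Lever home against its stop (within 0.1 rad), nut tight (within 0.15 rad of its stop), extension standing in the free well, socket on its floor (hub within 30 mm of the well axis and at most 182 mm above the floor), within 0.2 rad of upright, at rest and released (value of joint holder above 1.05 rad and value of joint nut above 1.35 rad and horizontal distance between key_hub and well below 0.03 m and z of key_hub in the frame of well below 0.182 m and angle between key_hub's own z axis and vertical below 0.2 rad and linear speed of key below 0.02 m/s); the robot touches nothing.
It fails at once if another thing on the counter or in the tool block is pushed more than 25 mm (distance of any of ext_a_mid, ext_b_mid, cage, pin_a, pin_b, samplebox, spare, rivetset from where it was at the start of the episode above 0.025 m).
It also fails if it takes over 72 s, if anything falls off the work surface, if the arm or the gripper's body presses on something with over 40 N, if the wrist force passes 120 N, or if a joint passes its speed limit or range.

## Robot

A 6-joint arm with a two-finger parallel gripper is mounted at the origin on the work surface. World frame = base frame: x ahead of the robot, y to its left, z up, the work surface at z = 0. Lengths are in m, angles in rad, forces in N, time in s.
With the tool pointing down it reaches from about 0.3 to 0.875 m from the base axis. Payload 6.4 kg.
Tool frame: the origin (TCP) lies midway between the tips of the shut fingers; the grasp point (between the pads) lies 19 mm behind it; x points along the fingers, y is the direction in which the jaws open and shut, and the axes are right-handed (so a half turn about x gives the same grasp; the last joint's range is limited). The gripper opens to 85 mm and grips with 20 to 120 N. Pads are 22 mm wide; open, the fingers measure 114 mm over their backs; the gripper's body (76 mm by 85 mm) begins 54 mm behind the grasp point. The pads swing forward as they close: fully open they stand 13 mm farther back than shut.
Start: joints at [0.949, 0.181, 1.607, -0, 1.354, -0.206], TCP at [0.232, 0.526, 0.231] pointing down, gripper open.
Joint ranges: [-2.99, 2.99], [-0.89, 2.07], [0.3, 2.58], [-1.14, 4.28], [0, 2.63], [-3.12, 3.12]. Speed limits (rad/s): [2.57, 2.57, 3.01, 3.14, 3.14, 3.14].

## Interface

Orientations are given as a unit quaternion [w, x, y, z].
In Python, from bench import ctrl gives the robot as it stands.
- The arm moves only by the tool servo_tool, never from a script. Its argument "targets" is a list of rows, each a list of 7 numbers: the turn, a rotation vector about the tool's x, y, z in rad, then the shift along the tool's x, y, z in mm, then the opening, from -1 (shut) to 1 (fully open). A call has exactly 8 rows; each row is the pose to reach, as a shift and turn from the pose measured when the call began, along the tool's axes at that moment; what a row does not reach only later rows make up. A row lasts 1/8 s, in which the tool goes at most 62.5 mm and 10.7 degrees, less where a joint would pass 70% of its speed; a pose out of reach is approached as far as the arm can. A call with a gripper value outside its range is refused whole. The fingers move at their own pace and stop on an object; the grip force is fixed at half the most. Time passes only in rows, so rows that repeat a pose let the fingers close, or fill a call up. It gives the time, the measured TCP pose, the force and the opening at its end, in the units of the state.
- ctrl.get_obs(): the state, without advancing time (a new reading comes with each control period).
- ctrl.camera(name): name is "scene" or "top" or "wrist"; returns a dict with "pixels" (384x512x3 uint8, blue, green, red), "intrinsics" (3x3 intrinsics, pixels), "R" (3x3) and "t" (3): a world point X has camera coordinates R X + t; the wrist camera has in their place "tool_from_camera" (4x4, takes a point from camera to tool coordinates, whose origin is the TCP and whose axes are the tool frame's). Camera axes: x right, y down, z forward; pixel columns grow to the right and rows downward; lengths in m; the calibration is good to about 2 mm. A picture is of the moment at which its call begins: read the wrist's pose just before it. There is no depth.
- ctrl.hand_in(): hands the job in, once; it reports no verdict.
The state is a dict: "time_s": time; "q": joint angles; "dq": joint speeds; "joint_efforts": joint torques, N m; "eef_pos": TCP position; "eef_rot": TCP orientation; "wrist_force": force on the tool from outside, world axes, zero at the start; "torque": the same for the moment, N m; "opening": opening from 0.0 (shut) to 1.0 (fully open).
Only numpy, scipy, OpenCV 4.12 (cv2) and the standard library are available. Lean on these libraries where they do the work, as an engineer would, in place of code of your own. Each camera call takes 0.05 s, during which the arm holds its last target.

## Working session

There is one attempt and no reset: what is moved stays moved. The work goes in short steps, Python scripts to look and compute and a tool call to move; the robot and the scene stay as the last step left them, time stands still between calls to the robot, and variables do not carry over. Pictures are saved under pics/ and viewed, and the job is handed in when it is done.

Besides the shell and the picture viewer there is one more tool, called after "Emit:" as name(argument=value, ...) on one line, values as JSON. servo_tool: Moves the arm, as the interface text tells. Its arguments: {"type":"object","properties":{"targets":{"type":"array","items":{"type":"array","items":{"type":"number"}}}},"required":["targets"]}

```bash
mkdir -p pics; ls; python3 - <<'E'
from bench import ctrl
import cv2,json
o=ctrl.get_obs(); print(o)
for n in ["scene","top","wrist"]:
    c=ctrl.camera(n); cv2.imwrite(f"pics/{n}0.png",c["pixels"])
    print(n,{k:v.tolist() if hasattr(v,'tolist') else v for k,v in c.items() if k!="pixels"})
E
```

```text
pics
{'time_s': 0.0, 'q': array([ 9.48681107e-01,  1.81538820e-01,  1.60800311e+00,  1.11571683e-05,
        1.35379242e+00, -2.06316155e-01]), 'dq': array([ 1.61521388e-03, -2.56182038e-03,  5.75601082e-04,  9.99080895e-05,
        7.29012387e-04, -3.23061842e-04]), 'joint_efforts': array([-1.54245910e-03, -4.44865930e+01, -3.51342452e+01, -4.01683037e-04,
        8.83716886e-03,  3.00581644e-05]), 'eef_pos': array([0.23191824, 0.52555718, 0.23038777]), 'eef_rot': array([ 0.69162858,  0.14538908,  0.6921313 , -0.14651339]), 'wrist_force': array([-0.50175783,  0.73487828, -0.56236058]), 'torque': array([0.00068079, 0.07812495, 0.062396  ]), 'opening': 0.995550654362149}
scene {'intrinsics': [[448.71814156201333, 0.0, 255.07478964462845], [0.0, 448.71814156201333, 187.76302134570582], [0.0, 0.0, 1.0]], 'R': [[-0.8976727344854916, 0.44054656057239633, 0.010118781012152656], [0.35028722173458593, 0.7273129312921436, -0.5901819738561104], [-0.2673621589731894, -0.5262457866273716, -0.8072068186073094]], 't': [0.5042974141050767, -0.0413670711702802, 1.4538058876598525]}
top {'intrinsics': [[492.47809580911223, 0.0, 253.83380668173828], [0.0, 492.47809580911223, 199.27766101195064], [0.0, 0.0, 1.0]], 'R': [[-0.011301171836233024, -0.9998592434180659, 0.012400680085423742], [-0.9872846602401949, 0.009190824720078995, -0.15869634020785647], [0.15856003017636847, -0.014036455835355234, -0.9872495605155015]], 't': [-0.07173679296668833, 0.5412460766829665, 1.5683664409151146]}
wrist {'intrinsics': [[345.54067940237974, 0.0, 260.3829769552194], [0.0, 345.54067940237974, 192.49336201346523], [0.0, 0.0, 1.0]], 'tool_from_camera': [[-7.930399061327271e-05, -0.26710107244367093, 0.9636685170795596, -0.14253859794497736], [0.9999999909638043, -0.00012578913328088198, 4.7428733724839174e-05, -0.00022561440145385525], [0.000108550761891029, 0.9636685121329499, 0.26710108000567356, -0.06828037699664685], [0.0, 0.0, 0.0, 1.0]]}
```

View pics/scene0.png

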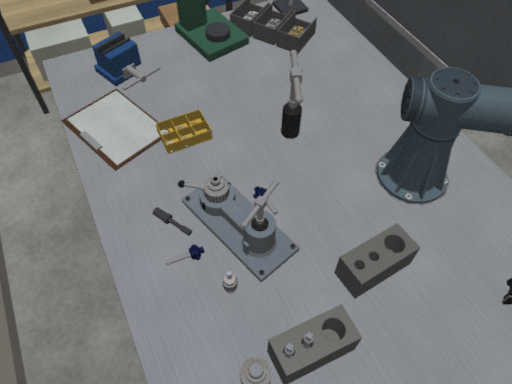

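View pics/top0.png

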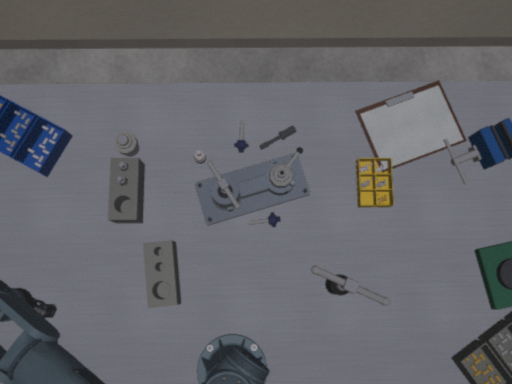

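View pics/wrist0.png

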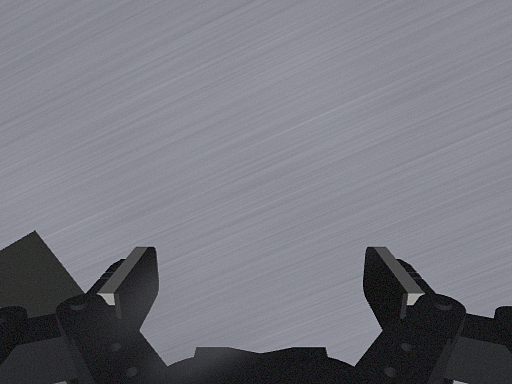

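The top view (image x ≈ −y, image y ≈ −x) shows these lookalikes:
- **Tool blocks:** (125,190) holds bars and is farthest left. (160,275) is empty, so it's a decoy.
- **T-handles:** (225,190) is in the bore and smaller. (345,285) is larger, so it's a decoy.

I'm choosing the first of each and checking with close crops.

```bash
cat > h.py <<'E'
import numpy as np,cv2
from bench import ctrl
from scipy.spatial.transform import Rotation as Rn
def cam(n):
    o=ctrl.get_obs(); c=ctrl.camera(n)
    if n=="wrist":
        w,x,y,z=o["eef_rot"]; Rt=Rn.from_quat([x,y,z,w]).as_matrix()
        T=np.eye(4);T[:3,:3]=Rt;T[:3,3]=o["eef_pos"]
        M=np.linalg.inv(T@np.array(c["tool_from_camera"])); c["R"]=M[:3,:3];c["t"]=M[:3,3]
    c["K"]=np.array(c["intrinsics"]);c["R"]=np.array(c["R"]);c["t"]=np.array(c["t"]); return c
def ray(c,u,v):
    d=c["R"].T@np.linalg.solve(c["K"],[u,v,1.]); return -c["R"].T@c["t"],d/np.linalg.norm(d)
def onz(c,u,v,z):
    o,d=ray(c,u,v); return o+d*(z-o[2])/d[2]
def proj(c,X):
    p=c["K"]@(c["R"]@np.array(X)+c["t"]); return p[:2]/p[2]
def tri(c1,p1,c2,p2):
    o1,d1=ray(c1,*p1);o2,d2=ray(c2,*p2)
    s=np.linalg.lstsq(np.c_[d1,-d2],o2-o1,rcond=None)[0]
    a=o1+s[0]*d1;b=o2+s[1]*d2; return (a+b)/2,np.linalg.norm(a-b)
def crop(c,x0,y0,x1,y1,s,fn):
    cv2.imwrite(fn,cv2.resize(c["pixels"][y0:y1,x0:x1],None,fx=s,fy=s,interpolation=cv2.INTER_CUBIC))
def tool():
    o=ctrl.get_obs();w,x,y,z=o["eef_rot"];return o["eef_pos"],Rn.from_quat([x,y,z,w]).as_matrix(),o
E
python3 - <<'E'
from h import *
c=cam("top");s=cam("scene")
crop(c,185,130,325,235,5.7,"pics/t1.png");crop(s,150,160,310,280,5,"pics/s1.png");crop(c,95,120,195,320,3,"pics/t2.png")
crop(s,250,220,430,384,4,"pics/s2.png")
E
```

```text
(no output)
```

View pics/t1.png

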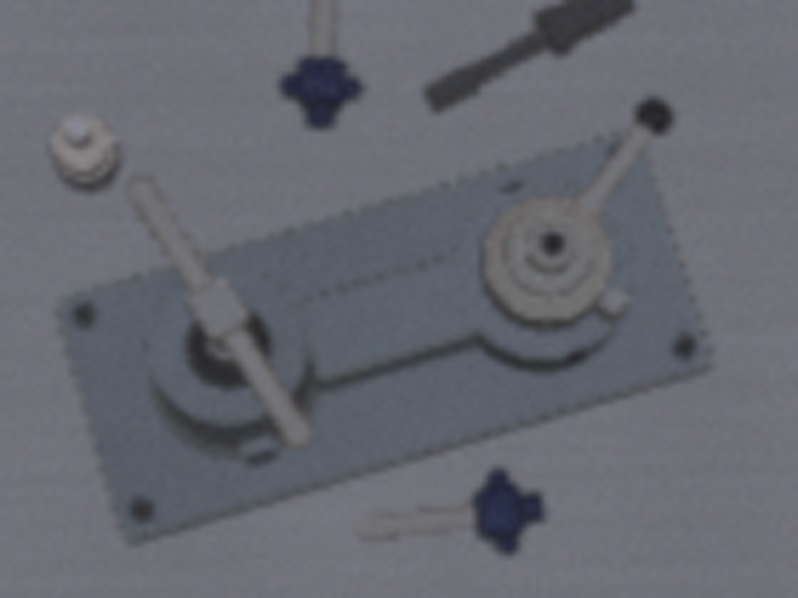

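View pics/s1.png

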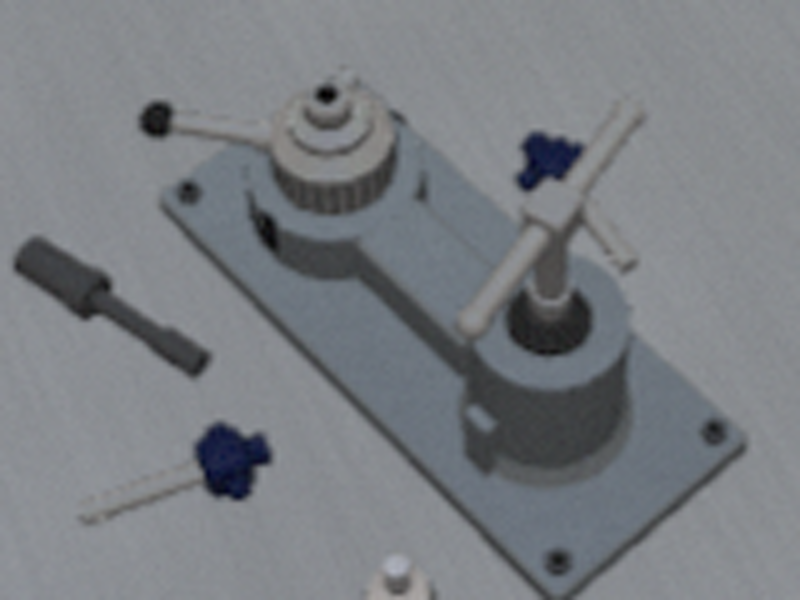

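View pics/t2.png

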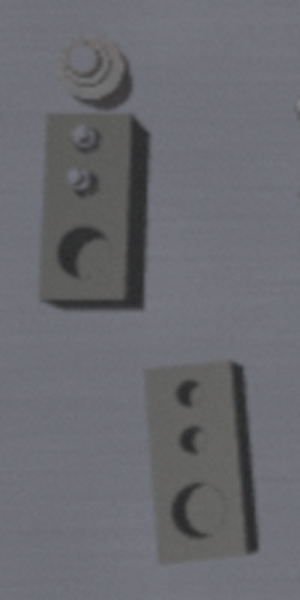

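View pics/s2.png

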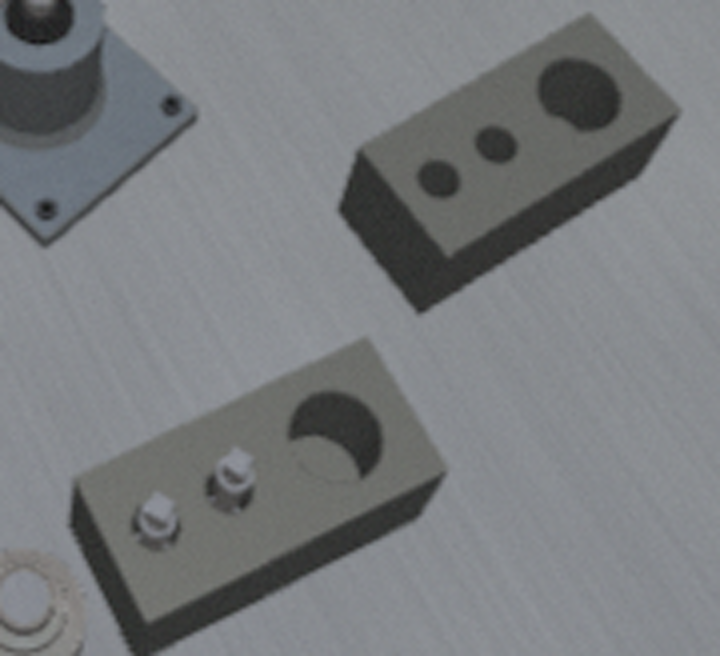

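The crops confirm both choices. The leftmost block holds the bars, and its free wide well is at top (122,204). The bore T-handle's hub is at top (224,184). The lever ball is at top (300,150), and the lug is on the clockwise side at top (292,183).

```bash
python3 - <<'E'
from h import *
np.set_printoptions(precision=4,suppress=True)
c=cam("top");s=cam("scene")
T=lambda u,v:(185+u/5.7,130+v/5.7)
S=lambda u,v:(150+u/5,160+v/5)
P=lambda n,a,b:print(n,*tri(c,T(*a),s,S(*b)))
P("ball",(655,117),(156,120));P("hub",(220,308),(553,203))
P("e1",(145,190),(630-160,322));P("e2",(297,437),(630,110))
P("boretop",(230,345),(550,325));P("knobblack",(552,242),(326,94))
for n,p,z in [("ball",(655,117),.085),("hub",(220,308),.217),("e1",(145,190),.217),("e2",(297,437),.217),("mouth",(230,345),.12),("knob",(552,242),.136),("lug",(614,302),.096)]:
    print(n,onz(c,*T(*p),z))
print("sc lug",onz(s,*S(345,78),.096),"ball",onz(s,*S(156,120),.085),"mouth",onz(s,*S(550,325),.12),"e1",onz(s,*S(470,322),.217),"e2",onz(s,*S(630,110),.217))
B=lambda u,v:(95+u/3,120+v/3)
for p in [(48,114),(130,114),(124,300),(42,299)]: print("blk",onz(c,*B(*p),.095))
B2=lambda u,v:(250+u/4,220+v/4)
for p in [(77,480),(365,340),(445,468),(148,622)]: print("blk sc",onz(s,*B2(*p),.095))
print("well top",onz(c,*B(83,252),.095),"sc",onz(s,*B2(336,437),.095))
print("ext",tri(c,B(86,131),s,B2(158,510)),tri(c,B(83,177),s,B2(238,465)))
# base plate holes
for p in [(83,315),(142,510),(683,347)]: print("hole",onz(c,*T(*p),.02))
for p in [(188,191),(558,560),(714,432)]: print("hole sc",onz(s,*S(*p),.02))
E
```

```text
ball [ 0.6939 -0.2285  0.0791] 0.0006684973094065431
hub [0.5567 0.0135 0.2232] 0.0019951664725919656
e1 [0.6211 0.0528 0.2136] 0.002094398791728418
e2 [ 0.4914 -0.0258  0.2152] 0.0004364212631523003
boretop [0.5572 0.0141 0.1087] 0.003851305840934368
knobblack [ 0.6094 -0.1639  0.1329] 0.0015776485827459583
ball [ 0.6926 -0.228   0.085 ]
hub [0.5587 0.0132 0.217 ]
e1 [0.6212 0.0519 0.217 ]
e2 [ 0.4913 -0.0259  0.217 ]
mouth [0.5567 0.0124 0.12  ]
knob [ 0.6094 -0.1641  0.136 ]
lug [ 0.5835 -0.201   0.096 ]
sc lug [ 0.585  -0.1963  0.096 ] ball [ 0.6945 -0.2238  0.085 ] mouth [0.5591 0.0215 0.12  ] e1 [0.6212 0.0554 0.217 ] e2 [ 0.492  -0.0245  0.217 ]
blk [0.6702 0.3789 0.095 ]
blk [0.6695 0.2917 0.095 ]
blk [0.4698 0.2928 0.095 ]
blk [0.4717 0.3783 0.095 ]
blk sc [0.6716 0.2964 0.095 ]
blk sc [0.4751 0.2979 0.095 ]
blk sc [0.4752 0.3842 0.095 ]
blk sc [0.672  0.3832 0.095 ]
well top [0.521  0.3371 0.095 ] sc [0.5228 0.3408 0.095 ]
ext (array([0.6441, 0.3347, 0.1157]), np.float64(0.00607995895478576)) (array([0.5931, 0.3343, 0.1242]), np.float64(0.006442215171747052))
hole [0.5933 0.1027 0.02  ]
hole [0.4782 0.0679 0.02  ]
hole [ 0.5711 -0.2481  0.02  ]
hole sc [ 0.6861 -0.2136  0.02  ]
hole sc [0.593  0.1036 0.02  ]
hole sc [0.4779 0.0715 0.02  ]
```

```bash
cat >> h.py <<'E'
def des(psi):
    c,s=np.cos(psi),np.sin(psi); return np.array([[0,c,s],[0,s,-c],[-1,0,0]])
def plan(tg):
    """tg list of (x,y,z,psi_deg)"""
    p,R,o=tool()
    print("t",round(o["time_s"],2),"pos",p.round(4),"psi",round(np.degrees(np.arctan2(R[1,1],R[0,1])),1),"q",o["q"].round(2),"F",o["wrist_force"].round(1),"Tz",o["torque"].round(2),"op",round(o["opening"],3))
    for x,y,z,a in tg:
        print(Rn.from_matrix(R.T@des(np.radians(a))).as_rotvec().round(3), ((R.T@(np.array([x,y,z])-p))*1000).round(1))
E
python3 - <<'E'
from h import *
plan([(.45,.19,.30,54),(.696,-.184,.30,54),(.696,-.184,.30,-126)])
E
```

```text
t 0.35 pos [0.2322 0.5259 0.2311] psi 66.2 q [ 0.95  0.18  1.61 -0.    1.35 -0.21] F [-0.  -0.8  0.1] Tz [0.02 0.01 0.01] op 1.001
[ 0.213 -0.     0.   ] [ -68.9 -219.3  334.9]
[ 0.213 -0.     0.   ] [ -68.8 -462.1  711. ]
[-2.929e+00 -1.000e-03 -0.000e+00] [ -68.8 -462.1  711. ]
```

Emit:
servo_tool(targets=[[0.05,0,0,-60,0,0,-1],[0.1,0,0,-69,-20,30,-1],[0.15,0,0,-69,-55,85,-1],[0.2,0,0,-69,-88,135,-1],[0.213,0,0,-69,-122,187,-1],[0.213,0,0,-69,-155,238,-1],[0.213,0,0,-69,-188,290,-1],[0.213,0,0,-69,-219,335,-1]])

```text
time_s: 1.35
eef_pos: [0.4511, 0.1883, 0.3004]
eef_rot: [0.673, 0.219, 0.672, -0.219]
wrist_force: [0.0, -0.6, -0.7]
opening: 0.001
```

```bash
python3 - <<'E'
from h import *
plan([(.696,-.184,.30,54),(.696,-.184,.20,54),(.696,-.184,.072,54)])
E
```

```text
t 1.35 pos [0.4511 0.1883 0.3004] psi 53.9 q [ 0.15 -0.07  1.73 -0.    1.48 -0.79] F [ 0.  -0.6 -0.7] Tz [-0.01  0.01 -0.02] op 0.001
[-0.001  0.001 -0.   ] [   0.6 -156.8  417.1]
[-0.001  0.001 -0.   ] [ 100.6 -156.9  417. ]
[-0.001  0.001 -0.   ] [ 228.6 -156.9  417. ]
```

Emit:
servo_tool(targets=[[0,0,0,0,-18,48,-1],[0,0,0,0,-38,102,-1],[0,0,0,0,-59,157,-1],[0,0,0,0,-80,212,-1],[0,0,0,0,-101,268,-1],[0,0,0,0,-122,324,-1],[0,0,0,0,-143,380,-1],[0,0,0,30,-157,417,-1]])

```text
time_s: 2.35
eef_pos: [0.6982, -0.1875, 0.2731]
eef_rot: [0.675, 0.219, 0.67, -0.22]
wrist_force: [0.0, 0.4, -0.0]
opening: -0.002
```

```bash
python3 - <<'E'
from h import *
c=cam("wrist");cv2.imwrite("pics/w1.png",c["pixels"])
print("ball px",proj(c,[.6935,-.226,.085]),"axis",proj(c,[.609,-.164,.136]))
plan([(.696,-.184,.072,54)])
E
```

```text
ball px [226.27394686 186.93005672] axis [216.55369906  71.58226862]
t 2.4 pos [ 0.6967 -0.1904  0.2643] psi 53.7 q [-0.43  0.49  1.15 -0.    1.51 -1.37] F [-4.4 -1.1 -4.5] Tz [-0.03  0.14 -0.02] op 0.002
[-0.005 -0.002  0.002] [192.3   5.2  -4. ]
```

View pics/w1.png

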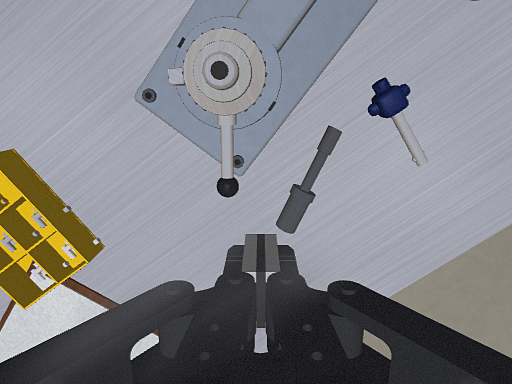

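Wrist view: the ball is at (228,186), within 2 px of its predicted position. The holder axis is at (219,70), the lug at (175,75), and the rivet set at (305,190) lies clear and low. I'll descend beside the lever.

Emit:
servo_tool(targets=[[0,0,0,30,5,-4,-1],[0,0,0,70,5,-4,-1],[0,0,0,110,5,-4,-1],[0,0,0,145,5,-4,-1],[0,0,0,170,5,-4,-1],[0,0,0,185,5,-4,-1],[0,0,0,192,5,-4,-1],[0,0,0,192,5,-4,-1]])

```text
time_s: 3.4
eef_pos: [0.6961, -0.1842, 0.0726]
eef_rot: [0.671, 0.22, 0.673, -0.221]
wrist_force: [-0.8, -0.2, -0.9]
opening: 0.001
```

```bash
python3 - <<'E'
from h import *
A=np.array([.609,-.164]);a0=-36.1
def t(phi,off=.021,r=.082):  # tool for lever angle phi
    f=np.radians(phi);u=np.array([np.cos(f),np.sin(f)]);n=np.array([-u[1],u[0]])
    p=A+r*u+off*n;return (*p,.072,phi+90)
plan([t(a0+8-0)]+[t(a0-k*4.2) for k in range(1,17)])
E
```

```text
t 3.4 pos [ 0.6961 -0.1842  0.0726] psi 53.7 q [-0.42  0.65  1.3  -0.    1.19 -1.36] F [-0.8 -0.2 -0.9] Tz [ 0.06  0.01 -0.03] op 0.001
[-0.143 -0.002  0.002] [ 0.6 -2.8 -4. ]
[ 0.07  -0.002  0.002] [  0.7 -20.    1.1]
[ 0.143 -0.002  0.002] [  0.7 -26.2   2. ]
[ 0.216 -0.002  0.002] [  0.7 -32.4   2.4]
[ 0.29  -0.001  0.002] [  0.7 -38.6   2.4]
[ 0.363 -0.001  0.002] [  0.7 -44.8   2. ]
[ 0.436 -0.001  0.002] [  0.7 -50.9   1. ]
[ 0.509 -0.001  0.002] [  0.7 -56.9  -0.3]
[ 0.583 -0.001  0.003] [  0.8 -62.9  -2.1]
[ 0.656 -0.001  0.003] [  0.8 -68.7  -4.4]
[ 0.729 -0.001  0.003] [  0.8 -74.3  -7. ]
[ 0.803 -0.001  0.003] [  0.8 -79.7 -10.1]
[ 0.876 -0.001  0.003] [  0.8 -84.8 -13.5]
[ 0.949 -0.001  0.003] [  0.8 -89.7 -17.3]
[ 1.023e+00 -1.000e-03  3.000e-03] [  0.9 -94.3 -21.5]
[ 1.096 -0.     0.003] [  0.9 -98.6 -26. ]
[ 1.169 -0.     0.003] [   0.9 -102.6  -30.8]
```

Emit:
servo_tool(targets=[[0.05,0,0,0,-15,1,-1],[0.14,0,0,0,-26,2,-1],[0.22,0,0,0,-32,2,-1],[0.29,0,0,0,-39,2,-1],[0.36,0,0,0,-45,2,-1],[0.44,0,0,0,-51,1,-1],[0.51,0,0,0,-57,0,-1],[0.58,0,0,0,-63,-2,-1]])

```text
time_s: 4.4
eef_pos: [0.6576, -0.2344, 0.0742]
eef_rot: [0.58, 0.404, 0.58, -0.405]
wrist_force: [2.4, 1.8, 0.1]
opening: -0.001
```

```bash
python3 - <<'E'
from h import *
A=np.array([.609,-.164]);a0=-36.1
c=cam("wrist");cv2.imwrite("pics/w2.png",c["pixels"])
def t(phi,off=.021,r=.082):  # tool for lever angle phi
    f=np.radians(phi);u=np.array([np.cos(f),np.sin(f)]);n=np.array([-u[1],u[0]])
    p=A+r*u+off*n;return (*p,.072,phi+90)
plan([t(a0-k*4.2) for k in range(8,18)])
E
```

```text
t 4.45 pos [ 0.657  -0.2349  0.0741] psi 20.0 q [-0.51  0.6   1.37 -0.    1.17 -0.86] F [2.  1.8 0.2] Tz [ 0.23 -0.22 -0.04] op -0.001
[-0.005  0.001  0.001] [ 2.1  0.6 -1.2]
[0.068 0.001 0.001] [ 2.1 -5.5  0.1]
[0.142 0.001 0.001] [  2.1 -11.6   1. ]
[0.215 0.001 0.001] [  2.2 -17.8   1.5]
[0.288 0.001 0.001] [  2.2 -24.    1.5]
[0.362 0.001 0.001] [  2.2 -30.2   1. ]
[0.435 0.001 0.001] [  2.2 -36.3   0.1]
[0.508 0.001 0.001] [  2.2 -42.4  -1.2]
[0.582 0.001 0.001] [  2.2 -48.3  -3. ]
[0.655 0.001 0.001] [  2.2 -54.1  -5.3]
```

View pics/w2.png

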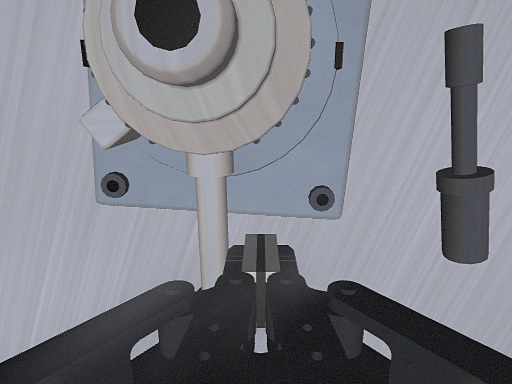

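The fingers are in contact with the lever, which is following at 2–3 N. The lug is still ahead at (110,122), so I'll carry on.

Emit:
servo_tool(targets=[[0.07,0,0,2,-5,0,-1],[0.14,0,0,2,-12,1,-1],[0.21,0,0,2,-18,1,-1],[0.25,0,0,2,-21,1,-1],[0.29,0,0,2,-24,1,-1],[0.33,0,0,2,-27,1,-1],[0.36,0,0,2,-30,1,-1],[0.36,0,0,2,-30,1,-1]])

```text
time_s: 5.45
eef_pos: [0.6288, -0.2462, 0.0719]
eef_rot: [-0.497, -0.502, -0.497, 0.503]
wrist_force: [1.8, -0.0, 1.2]
opening: -0.001
```

```bash
python3 - <<'E'
from h import *
A=np.array([.609,-.164]);a0=-36.1
c=cam("wrist");cv2.imwrite("pics/w3.png",c["pixels"])
def t(phi,off=.021,r=.082):  # tool for lever angle phi
    f=np.radians(phi);u=np.array([np.cos(f),np.sin(f)]);n=np.array([-u[1],u[0]])
    p=A+r*u+off*n;return (*p,.072,phi+90)
plan([t(a0-k*4.2) for k in np.arange(13,20,.5)])
E
```

```text
t 5.5 pos [ 0.6288 -0.2461  0.0719] psi -0.6 q [-0.55  0.56  1.44 -0.    1.14 -0.54] F [ 0.9 -0.9  1.5] Tz [-0.06 -0.2  -0.01] op 0.003
[0.002 0.001 0.002] [-0.1  0.2  0.1]
[0.038 0.001 0.002] [-0.1 -2.8  0.8]
[0.075 0.001 0.002] [-0.1 -5.8  1.4]
[0.112 0.001 0.002] [-0.1 -8.9  1.9]
[0.148 0.001 0.002] [ -0.1 -12.    2.3]
[0.185 0.001 0.002] [ -0.1 -15.1   2.6]
[0.222 0.001 0.002] [ -0.1 -18.2   2.7]
[0.258 0.001 0.002] [ -0.1 -21.3   2.7]
[0.295 0.001 0.001] [ -0.1 -24.4   2.7]
[0.332 0.001 0.001] [ -0.1 -27.5   2.5]
[0.368 0.001 0.001] [ -0.1 -30.6   2.2]
[0.405 0.001 0.001] [ -0.1 -33.6   1.7]
[0.442 0.001 0.001] [ -0.1 -36.7   1.2]
[0.478 0.001 0.001] [ -0.1 -39.7   0.6]
```

View pics/w3.png

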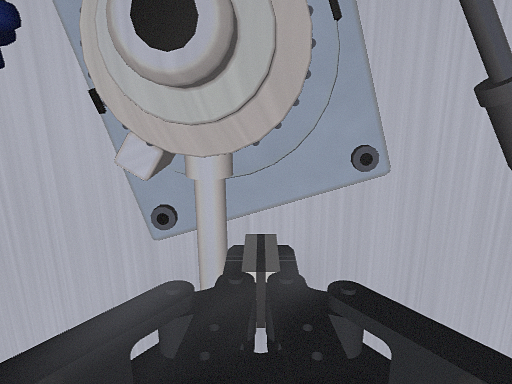

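Emit:
servo_tool(targets=[[0.04,0,0,0,-3,1,-1],[0.08,0,0,0,-6,1,-1],[0.11,0,0,0,-9,2,-1],[0.13,0,0,0,-11,2,-1],[0.15,0,0,0,-12,2,-1],[0.17,0,0,0,-14,2,-1],[0.19,0,0,0,-15,2,-1],[0.19,0,0,0,-15,2,-1]])

```text
time_s: 6.5
eef_pos: [0.6135, -0.2482, 0.0718]
eef_rot: [-0.447, -0.547, -0.448, 0.548]
wrist_force: [1.4, -1.2, 0.4]
opening: -0.002
```

```bash
python3 - <<'E'
from h import *
c=cam("wrist");cv2.imwrite("pics/w4.png",c["pixels"])
plan([])
E
```

```text
t 6.55 pos [ 0.6135 -0.2481  0.0718] psi -11.5 q [-0.56  0.54  1.48 -0.    1.13 -0.36] F [ 1.8 -1.2 -0.3] Tz [-0.22 -0.26 -0.04] op -0.0
```

View pics/w4.png

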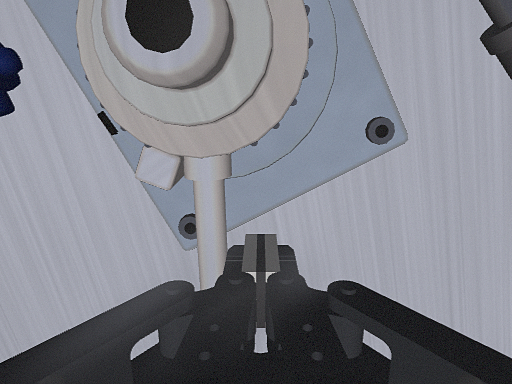

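Emit:
servo_tool(targets=[[0.02,0,0,0,-2,0,-1],[0.04,0,0,0,-3,0,-1],[0.05,0,0,0,-4,0,-1],[0.06,0,0,0,-5,0,-1],[0.07,0,0,0,-6,0,-1],[0.08,0,0,0,-7,0,-1],[0.09,0,0,0,-8,0,-1],[0.09,0,0,0,-8,0,-1]])

```text
time_s: 7.55
eef_pos: [0.612, -0.249, 0.0726]
eef_rot: [0.427, 0.57, 0.417, -0.565]
wrist_force: [26.7, -9.9, -18.0]
opening: 0.001
```

```bash
python3 - <<'E'
from h import *
c=cam("wrist");cv2.imwrite("pics/w5.png",c["pixels"])
plan([])
E
```

```text
t 7.6 pos [ 0.612  -0.2489  0.0726] psi -16.7 q [-0.57  0.52  1.5   0.    1.11 -0.27] F [ 27.1  -9.7 -18.3] Tz [-1.6  -4.54  0.14] op -0.003
```

View pics/w5.png

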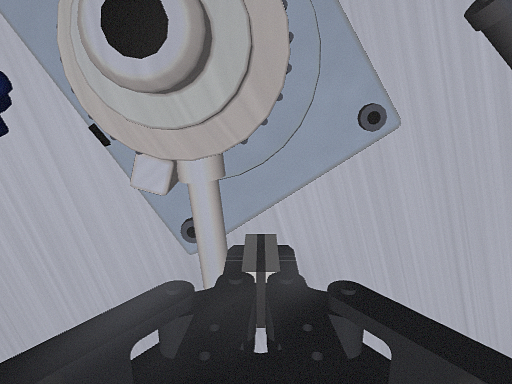

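Wrist force jumped to 27 N and the lever collar is touching the lug at (177,172), so the lever is home. I'll back off, rise, and go to the key.

```bash
python3 - <<'E'
from h import *
plan([(.5565,.0137,.30,121)])
E
```

```text
t 7.6 pos [ 0.612  -0.2489  0.0726] psi -16.7 q [-0.57  0.52  1.5   0.    1.11 -0.27] F [ 27.1  -9.7 -18.3] Tz [-1.6  -4.54  0.14] op -0.003
[-2.403  0.019 -0.003] [-229.9 -125.4 -234.9]
```

Emit:
servo_tool(targets=[[0,0,0,0,8,0,-1],[0,0,0,0,20,0,-1],[0,0,0,-30,24,0,-1],[0,0,0,-80,24,0,-1],[0,0,0,-135,24,0,-1],[0,0,0,-190,24,0,-1],[0,0,0,-225,24,0,-0.2],[0,0,0,-228,24,0,-0.2]])

```text
time_s: 8.6
eef_pos: [0.6332, -0.2548, 0.305]
eef_rot: [0.428, 0.57, 0.416, -0.564]
wrist_force: [0.5, 0.5, -0.7]
opening: 0.395
```

```bash
python3 - <<'E'
from h import *
plan([(.5565,.0137,.31,121)])
E
```

```text
t 8.6 pos [ 0.6332 -0.2548  0.305 ] psi -16.7 q [-0.56  0.36  1.24  0.    1.52 -0.26] F [ 0.5  0.5 -0.7] Tz [-0.02  0.03 -0.03] op 0.395
[-2.403  0.026 -0.004] [  -9.  -150.5 -235. ]
```

Emit:
servo_tool(targets=[[-0.18,0,0,-9,-10,-15,-0.1],[-0.36,0,0,-9,-30,-45,-0.1],[-0.54,0,0,-9,-50,-80,-0.1],[-0.72,0,0,-9,-75,-115,-0.1],[-0.9,0,0,-9,-100,-155,-0.1],[-1.08,0,0,-9,-125,-195,-0.1],[-1.26,0,0,-9,-145,-225,-0.1],[-1.44,0,0,-9,-150,-235,-0.1]])

```text
time_s: 9.6
eef_pos: [0.5552, 0.0159, 0.3081]
eef_rot: [0.697, 0.143, 0.687, -0.147]
wrist_force: [0.5, 0.8, -0.2]
opening: 0.447
```

```bash
python3 - <<'E'
from h import *
plan([(.5565,.0137,.31,121)])
E
```

```text
t 9.6 pos [0.5552 0.0159 0.3081] psi 66.3 q [-0.18  0.07  1.57 -0.01  1.48 -1.34] F [ 0.5  0.8 -0.2] Tz [ 0.02  0.01 -0.02] op 0.447
[-0.955  0.013  0.01 ] [-1.8 -1.5  2.1]
```

Emit:
servo_tool(targets=[[-0.18,0,0,-2,-1,2,-0.1],[-0.36,0,0,-2,-1,2,-0.1],[-0.54,0,0,-2,-1,2,-0.1],[-0.72,0,0,-2,-1,2,-0.1],[-0.88,0,0,-2,-1,2,-0.1],[-0.955,0.013,0.01,-2,-1,2,-0.1],[-0.955,0.013,0.01,-2,-1,2,-0.1],[-0.955,0.013,0.01,-2,-1,2,-0.1]])

```text
time_s: 10.6
eef_pos: [0.5562, 0.0143, 0.3091]
eef_rot: [0.681, -0.188, 0.682, 0.189]
wrist_force: [-0.5, 0.2, 0.3]
opening: 0.451
```

```bash
python3 - <<'E'
from h import *
c=cam("wrist");cv2.imwrite("pics/w6.png",c["pixels"])
d=np.array([np.cos(np.radians(31)),np.sin(np.radians(31))])*.075
h=np.array([.5565,.0137])
print([proj(c,[*(h+s*d),.217]).round() for s in (-1,0,1)], proj(c,[.557,.0145,.12]).round())
plan([(.5565,.0137,.188,121)])
E
```

```text
[array([258.,  86.]), array([259., 197.]), array([259., 291.])] [259. 170.]
t 10.65 pos [0.5563 0.0143 0.3094] psi 120.9 q [-0.19  0.08  1.56  0.    1.5  -2.3 ] F [0.5 0.2 0.5] Tz [-0.03  0.01  0.  ] op 0.451
[-0.002 -0.001 -0.001] [ 1.214e+02 -7.000e-01 -1.000e-01]
```

View pics/w6.png

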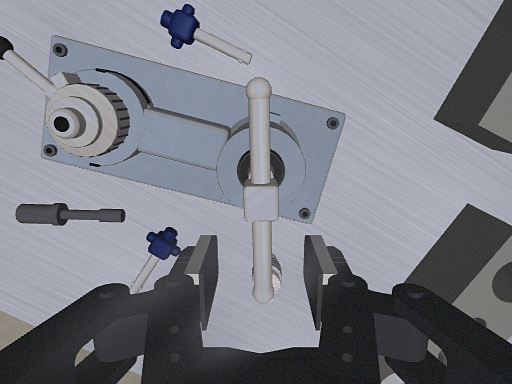

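Wrist view: the hub is at (261,197), within 2 px of prediction. The bar lies vertically between the open jaws, with ends at (258,88) and (263,297). I'll descend, straddling the hub.

Emit:
servo_tool(targets=[[0,0,0,25,0,0,-0.1],[0,0,0,50,0,0,-0.1],[0,0,0,75,0,0,-0.1],[0,0,0,95,0,0,-0.1],[0,0,0,110,0,0,-0.1],[0,0,0,118,0,0,-0.1],[0,0,0,121,0,0,-0.3],[0,0,0,121,0,0,-0.3]])

```text
time_s: 11.65
eef_pos: [0.5565, 0.0143, 0.1888]
eef_rot: [0.681, -0.188, 0.682, 0.188]
wrist_force: [-0.1, -0.6, -0.6]
opening: 0.347
```

```bash
python3 - <<'E'
from h import *
c=cam("wrist");cv2.imwrite("pics/w7.png",c["pixels"])
plan([(.5565,.0137,.188,121-60)])
E
```

```text
t 11.7 pos [0.5566 0.0143 0.1891] psi 120.9 q [-0.19  0.18  1.69  0.    1.26 -2.3 ] F [-0.1 -0.1  0.1] Tz [ 0.01 -0.01 -0.01] op 0.346
[ 1.046  0.    -0.   ] [ 1.1 -0.5 -0.4]
```

View pics/w7.png

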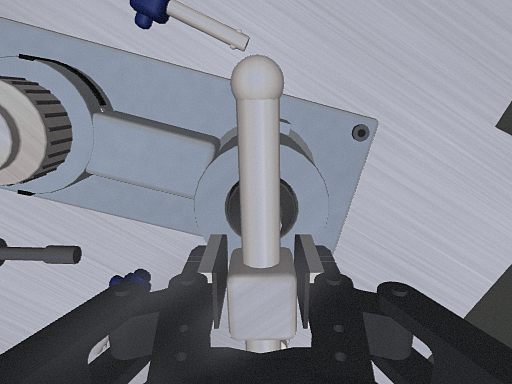

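The hub is well centred between the loosely spaced pads (222 and 302). I'll turn clockwise loosely so the key can drop by its own weight.

Emit:
servo_tool(targets=[[0.12,0,0,1,0,0,-0.35],[0.25,0,0,1,0,0,-0.35],[0.38,0,0,1,0,0,-0.35],[0.51,0,0,1,0,0,-0.35],[0.64,0,0,1,0,0,-0.35],[0.77,0,0,1,0,0,-0.35],[0.9,0,0,1,0,0,-0.35],[0.9,0,0,1,0,0,-0.35]])

```text
time_s: 12.7
eef_pos: [0.557, 0.0144, 0.1889]
eef_rot: [0.696, 0.126, 0.695, -0.126]
wrist_force: [-0.2, 0.8, 1.9]
opening: 0.326
```

```bash
python3 - <<'E'
from h import *
c=cam("wrist");cv2.imwrite("pics/w8.png",c["pixels"])
plan([(.5565,.0137,.188,121-75)])
E
```

```text
t 12.75 pos [0.557  0.0144 0.1888] psi 69.5 q [-0.19  0.18  1.69  0.    1.26 -1.4 ] F [-0.7  1.3  1. ] Tz [0.17 0.   0.  ] op 0.327
[ 0.41   0.001 -0.001] [ 0.8 -0.8 -0.3]
```

View pics/w8.png

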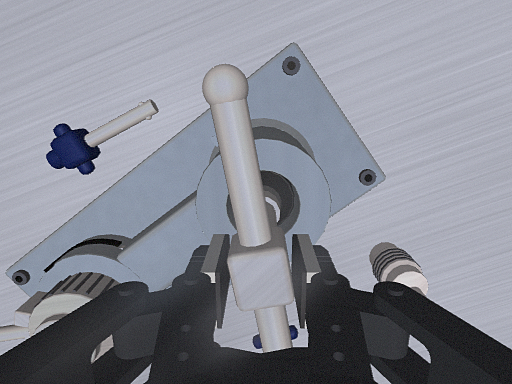

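The bar end's image shrank from 54 to 46 px, which matches a drop of about 19 mm, so the socket is on the nut. I'll lower 10 mm and grip the hub firmly.

Emit:
servo_tool(targets=[[0,0,0,5,0,0,-0.35],[0,0,0,10,0,0,-0.35],[0,0,0,10,0,0,-0.35],[0,0,0,10,0,0,-0.6],[0,0,0,10,0,0,-1],[0,0,0,10,0,0,-1],[0,0,0,10,0,0,-1],[0,0,0,10,0,0,-1]])

```text
time_s: 13.75
eef_pos: [0.5569, 0.0145, 0.1787]
eef_rot: [0.696, 0.126, 0.695, -0.126]
wrist_force: [-0.9, 2.6, 1.6]
opening: 0.282
```

```bash
python3 - <<'E'
from h import *
c=cam("wrist");cv2.imwrite("pics/w9.png",c["pixels"])
plan([])
E
```

```text
t 13.8 pos [0.5569 0.0144 0.1787] psi 69.5 q [-0.19  0.19  1.7   0.    1.24 -1.4 ] F [-0.9  2.7  1.8] Tz [0.55 0.31 0.1 ] op 0.276
```

View pics/w9.png

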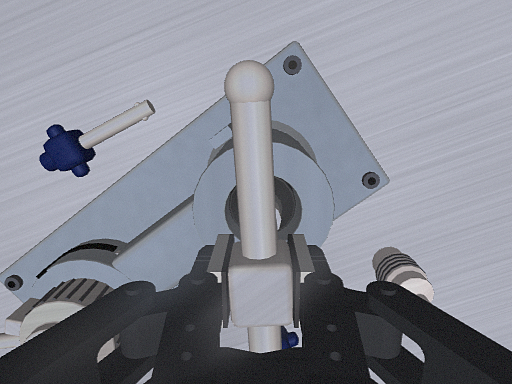

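Emit:
servo_tool(targets=[[0,0,0,0,0,0,-1],[0.12,0,0,0,0,0,-1],[0.24,0,0,0,0,0,-1],[0.36,0,0,0,0,0,-1],[0.48,0,0,0,0,0,-1],[0.6,0,0,0,0,0,-1],[0.7,0,0,0,0,0,-1],[0.7,0,0,0,0,0,-1]])

```text
time_s: 14.8
eef_pos: [0.5568, 0.015, 0.1787]
eef_rot: [0.611, 0.357, 0.611, -0.356]
wrist_force: [-1.0, 4.5, 3.1]
opening: 0.276
```

```bash
python3 - <<'E'
from h import *
c=cam("wrist");cv2.imwrite("pics/w10.png",c["pixels"])
plan([])
E
```

```text
t 14.85 pos [0.5568 0.015  0.1787] psi 29.5 q [-0.19  0.19  1.7   0.    1.24 -0.7 ] F [-1.9  5.5  3. ] Tz [1.   0.48 0.01] op 0.281
```

View pics/w10.png

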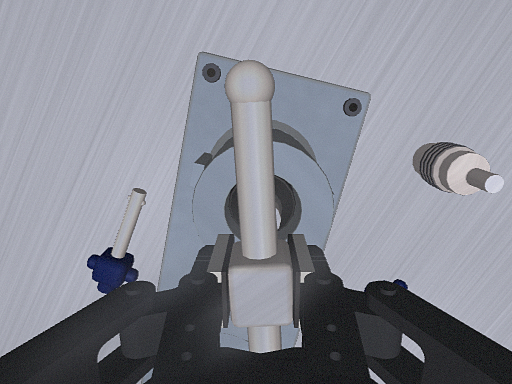

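Emit:
servo_tool(targets=[[0.1,0,0,0,0,0,-1],[0.2,0,0,0,0,0,-1],[0.3,0,0,0,0,0,-1],[0.4,0,0,0,0,0,-1],[0.5,0,0,0,0,0,-1],[0.6,0,0,0,0,0,-1],[0.65,0,0,0,0,0,-1],[0.65,0,0,0,0,0,-1]])

```text
time_s: 15.85
eef_pos: [0.557, 0.0157, 0.1788]
eef_rot: [0.467, 0.532, 0.467, -0.53]
wrist_force: [0.6, 5.3, 1.0]
opening: 0.283
```

```bash
python3 - <<'E'
from h import *
c=cam("wrist");cv2.imwrite("pics/w11.png",c["pixels"])
plan([])
E
```

```text
t 15.9 pos [0.557  0.0157 0.1788] psi -7.4 q [-0.19  0.19  1.7   0.    1.24 -0.06] F [0.6 5.8 1.5] Tz [1.17 0.19 2.02] op 0.277
```

View pics/w11.png

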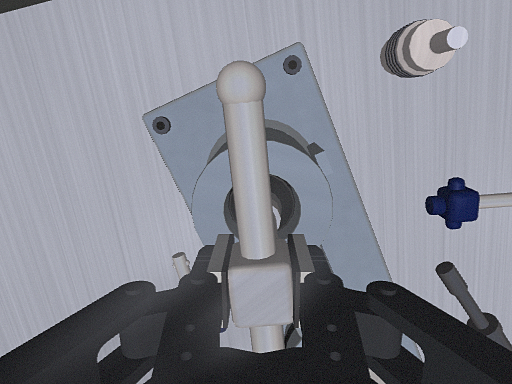

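Torque is 2.0 N·m (about 0.2 is normal) and the hub is slipping in the jaws, so this looks like the hard stop. I'll confirm with a small extra turn.

Emit:
servo_tool(targets=[[0.03,0,0,0,0,0,-1],[0.06,0,0,0,0,0,-1],[0.09,0,0,0,0,0,-1],[0.12,0,0,0,0,0,-1],[0.12,0,0,0,0,0,-1],[0.12,0,0,0,0,0,-1],[0.12,0,0,0,0,0,-1],[0.12,0,0,0,0,0,-1]])

```text
time_s: 16.9
eef_pos: [0.5573, 0.0156, 0.1789]
eef_rot: [0.434, 0.559, 0.434, -0.557]
wrist_force: [1.9, 4.3, 0.3]
opening: 0.272
```

```bash
python3 - <<'E'
from h import *
c=cam("wrist");cv2.imwrite("pics/w12.png",c["pixels"])
plan([])
E
```

```text
t 16.95 pos [0.5573 0.0156 0.1789] psi -14.3 q [-0.19  0.19  1.7   0.    1.24  0.06] F [ 1.8  4.7 -0.1] Tz [ 0.99 -0.5  -0.18] op 0.273
```

View pics/w12.png

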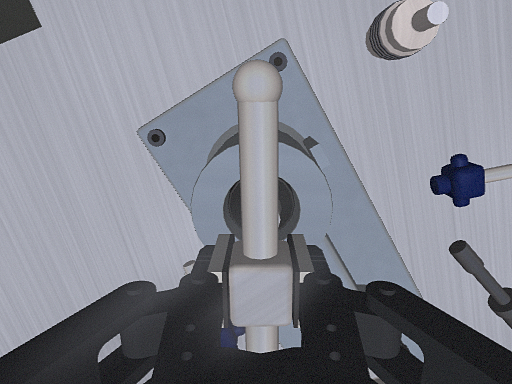

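The torque relaxed and the bar realigned, so the key moved about 12° further. That is ambiguous between a stick-slip and the real stop, so I'll keep turning and watch.

Emit:
servo_tool(targets=[[0.04,0,0,0,0,0,-1],[0.08,0,0,0,0,0,-1],[0.12,0,0,0,0,0,-1],[0.16,0,0,0,0,0,-1],[0.2,0,0,0,0,0,-1],[0.2,0,0,0,0,0,-1],[0.2,0,0,0,0,0,-1],[0.2,0,0,0,0,0,-1]])

```text
time_s: 17.95
eef_pos: [0.5574, 0.0155, 0.1789]
eef_rot: [0.376, 0.6, 0.376, -0.598]
wrist_force: [1.6, 3.9, -0.9]
opening: 0.272
```

```bash
python3 - <<'E'
from h import *
c=cam("wrist");cv2.imwrite("pics/w13.png",c["pixels"])
plan([])
E
```

```text
t 18.0 pos [0.5574 0.0155 0.1789] psi -25.7 q [-0.19  0.19  1.7   0.    1.24  0.26] F [ 3.9  2.6 -1.8] Tz [ 0.75 -0.7  -0.04] op 0.27
```

View pics/w13.png

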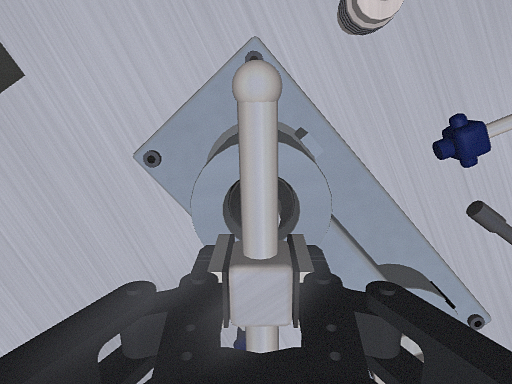

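Emit:
servo_tool(targets=[[0.06,0,0,0,0,0,-1],[0.12,0,0,0,0,0,-1],[0.18,0,0,0,0,0,-1],[0.24,0,0,0,0,0,-1],[0.3,0,0,0,0,0,-1],[0.35,0,0,0,0,0,-1],[0.35,0,0,0,0,0,-1],[0.35,0,0,0,0,0,-1]])

```text
time_s: 19.0
eef_pos: [0.5575, 0.0157, 0.1789]
eef_rot: [0.266, 0.656, 0.266, -0.654]
wrist_force: [3.0, 4.5, -0.8]
opening: 0.27
```

```bash
python3 - <<'E'
from h import *
c=cam("wrist");cv2.imwrite("pics/w14.png",c["pixels"])
plan([])
E
```

```text
t 19.05 pos [0.5575 0.0157 0.1789] psi -45.7 q [-0.19  0.19  1.7   0.    1.24  0.61] F [ 3.4  5.  -2. ] Tz [ 0.96 -0.63  0.05] op 0.269
```

View pics/w14.png

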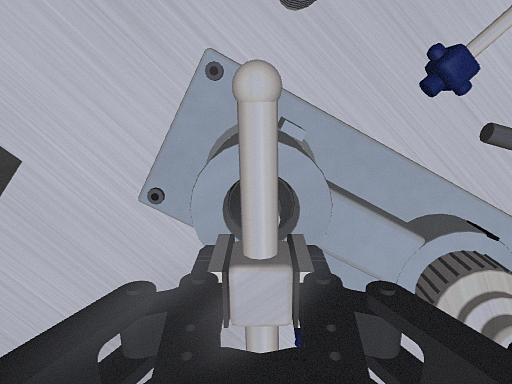

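Emit:
servo_tool(targets=[[0.04,0,0,0,0,0,-1],[0.08,0,0,0,0,0,-1],[0.12,0,0,0,0,0,-1],[0.16,0,0,0,0,0,-1],[0.2,0,0,0,0,0,-1],[0.24,0,0,0,0,0,-1],[0.26,0,0,0,0,0,-1],[0.26,0,0,0,0,0,-1]])

```text
time_s: 20.05
eef_pos: [0.5577, 0.0157, 0.1789]
eef_rot: [0.181, 0.685, 0.18, -0.683]
wrist_force: [3.2, 2.7, -2.0]
opening: 0.273
```

```bash
python3 - <<'E'
from h import *
c=cam("wrist");cv2.imwrite("pics/w15.png",c["pixels"])
plan([])
E
```

```text
t 20.1 pos [0.5577 0.0157 0.1788] psi -60.4 q [-0.19  0.19  1.7   0.    1.24  0.87] F [ 4.   2.5 -0.5] Tz [ 0.77 -0.65  1.64] op 0.27
```

View pics/w15.png

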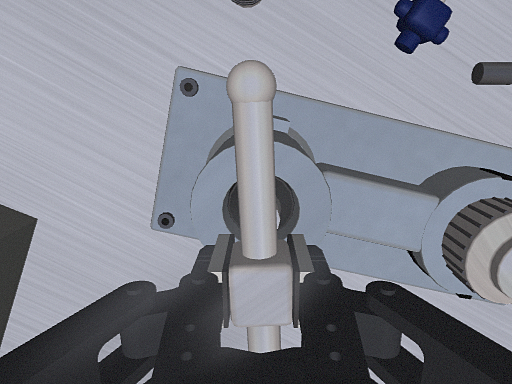

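Resistance returned at 1.6 N·m, about 60° after the first stop. The nut stayed fixed under up to 2 N·m and the loose hex had skipped one flat, so the nut is at its hard stop. I'll ease back within the play and draw the key out.

Emit:
servo_tool(targets=[[-0.05,0,0,0,0,0,-1],[-0.1,0,0,0,0,0,-1],[-0.1,0,0,0,0,0,-1],[-0.1,0,0,-15,0,0,-1],[-0.1,0,0,-30,0,0,-1],[-0.1,0,0,-45,0,0,-1],[-0.1,0,0,-60,0,0,-1],[-0.1,0,0,-70,0,0,-1]])

```text
time_s: 21.1
eef_pos: [0.557, 0.0153, 0.2496]
eef_rot: [0.215, 0.675, 0.214, -0.673]
wrist_force: [0.8, 1.7, -5.1]
opening: 0.27
```

```bash
python3 - <<'E'
from h import *
c=cam("wrist");cv2.imwrite("pics/w16.png",c["pixels"])
c=cam("scene");crop(c,150,80,350,280,3,"pics/s16.png")
plan([])
E
```

```text
t 21.2 pos [0.5576 0.0154 0.2502] psi -54.7 q [-0.19  0.12  1.63  0.    1.38  0.77] F [ 0.   0.8 -4.6] Tz [0.27 0.02 0.01] op 0.271
```

View pics/w16.png

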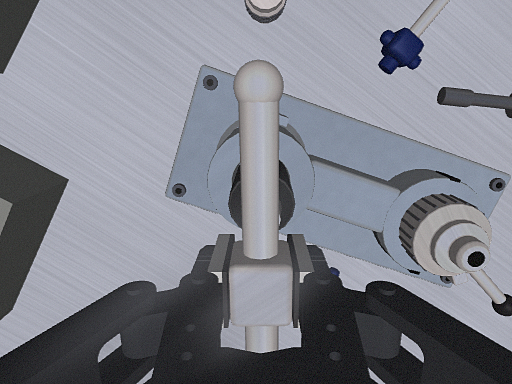

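View pics/s16.png

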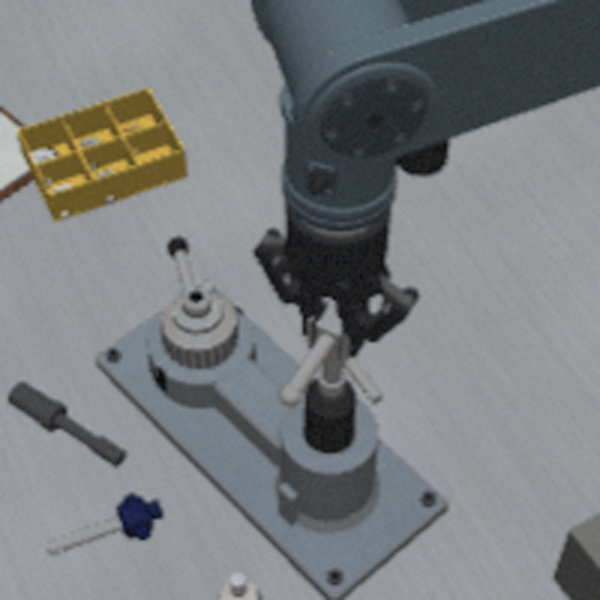

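The key is coming out carrying its weight of about 5 N, and the lever is still against its stop. I'll keep lifting.

Emit:
servo_tool(targets=[[0,0,0,-15,0,0,-1],[0,0,0,-30,0,0,-1],[0,0,0,-45,0,0,-1],[0,0,0,-60,0,0,-1],[0,0,0,-75,0,0,-1],[0,0,0,-85,0,0,-1],[0,0,0,-90,0,0,-1],[0,0,0,-90,0,0,-1]])

```text
time_s: 22.2
eef_pos: [0.5573, 0.0154, 0.3403]
eef_rot: [0.215, 0.675, 0.214, -0.672]
wrist_force: [-0.4, -0.6, -5.6]
opening: 0.267
```

```bash
python3 - <<'E'
from h import *
plan([(.522,.3385,.34,-54.7),(.522,.3385,.34,-20),(.522,.3385,.34,0)])
E
```

```text
t 22.2 pos [0.5573 0.0154 0.3403] psi -54.7 q [-0.19  0.07  1.51  0.    1.56  0.77] F [-0.4 -0.6 -5.6] Tz [ 0.09 -0.01 -0.  ] op 0.267
[-0.    -0.003 -0.003] [ 1.000e-01 -2.841e+02 -1.579e+02]
[-0.606 -0.002 -0.003] [ 1.000e-01 -2.841e+02 -1.579e+02]
[-0.955 -0.002 -0.004] [ 1.000e-01 -2.841e+02 -1.579e+02]
```

Emit:
servo_tool(targets=[[0,0,0,0,-25,-14,-1],[0,0,0,0,-65,-36,-1],[0,0,0,0,-108,-60,-1],[0,0,0,0,-152,-85,-1],[0,0,0,0,-196,-109,-1],[0,0,0,0,-238,-132,-1],[0,0,0,0,-268,-149,-1],[0,0,0,0,-284,-158,-1]])

```text
time_s: 23.2
eef_pos: [0.5213, 0.3401, 0.339]
eef_rot: [0.216, 0.674, 0.215, -0.673]
wrist_force: [-0.2, -0.4, -5.7]
opening: 0.271
```

Emit:
servo_tool(targets=[[0,0,0,0,0,0,-1],[0,0,0,0,0,0,-1],[0,0,0,0,0,0,-1],[0,0,0,0,0,0,-1],[0,0,0,0,0,0,-1],[0,0,0,0,0,0,-1],[0,0,0,0,0,0,-1],[0,0,0,0,0,0,-1]])

```text
time_s: 24.2
eef_pos: [0.5212, 0.3401, 0.3389]
eef_rot: [0.216, 0.674, 0.215, -0.673]
wrist_force: [-0.8, -0.4, -6.1]
opening: 0.272
```

```bash
python3 - <<'E'
from h import *
c=cam("wrist");cv2.imwrite("pics/w17.png",c["pixels"])
c=cam("scene");crop(c,230,180,430,384,2.9,"pics/s17.png")
print("well px",proj(c,[.522,.3385,.095]),"hub",proj(c,[.522,.3385,.36]))
c=cam("top");crop(c,60,100,260,300,2.9,"pics/t17.png")
plan([(.522,.3385,.34,-54.7)])
E
```

```text
well px [333.76960567 328.21658074] hub [355.10197424 280.74922083]
t 24.35 pos [0.5212 0.3401 0.339 ] psi -54.6 q [ 0.39  0.22  1.35 -0.    1.57  1.34] F [ 0.2  0.3 -6.1] Tz [-0.05  0.03 -0.  ] op 0.273
[ 0.002 -0.001 -0.002] [-1.   1.8  0.3]
```

View pics/w17.png

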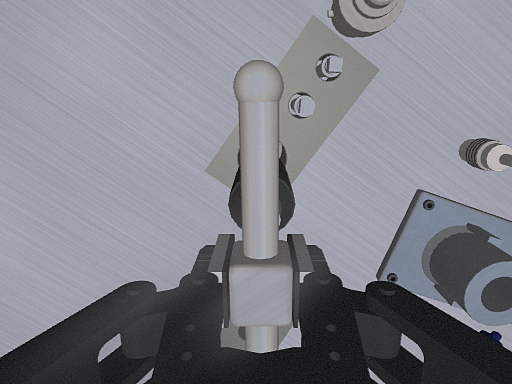

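View pics/s17.png

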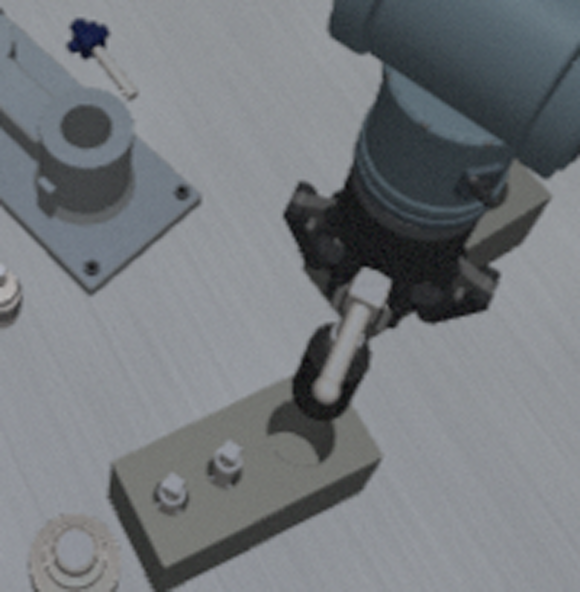

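View pics/t17.png

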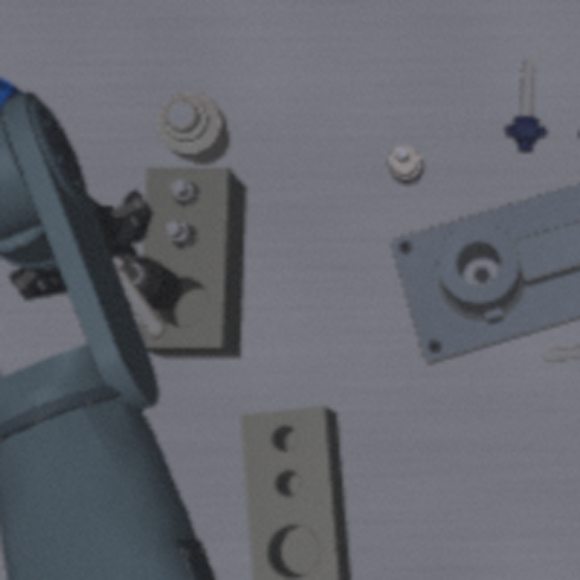

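```bash
python3 - <<'E'
from h import *
p,R,o=tool()
hub=p-R[:,0]*.019
s=cam("scene");t=cam("top");w=cam("wrist")
for z in (.02,.0,-.0):pass
for nm,dz in (("hub",0),("sock top",-.095),("sock mouth",-.175)):
    X=hub+[0,0,dz]; a=proj(s,X);b=proj(t,X)
    print(nm,"scene crop",((a-[230,180])*2.9).round(),"top crop",((b-[60,100])*2.9).round(),"wrist",proj(w,X).round())
for a in range(0,360,45):
    X=hub+[.0225*np.cos(np.radians(a)),.0225*np.sin(np.radians(a)),-.175];print(((proj(s,X)-[230,180])*2.9).round(),proj(w,X).round(),((proj(t,X)-[60,100])*2.9).round())
print("well", ((proj(s,[.522,.3385,.095])-[230,180])*2.9).round(),((proj(t,[.522,.3385,.095])-[60,100])*2.9).round())
# refine well: fit dark-hole ellipse? ext positions at top .145/.13
crop(w,195,0,395,200,3.5,"pics/w18.png")
E
```

```text
hub scene crop [365. 295.] top crop [106. 258.] wrist [261. 273.]
sock top scene crop [339. 351.] top crop [135. 276.] wrist [261. 202.]
sock mouth scene crop [321. 392.] top crop [157. 289.] wrist [261. 176.]
[295. 405.] [276. 155.] [158. 267.]
[314. 420.] [256. 151.] [142. 274.]
[337. 418.] [240. 161.] [135. 289.]
[350. 402.] [236. 180.] [141. 304.]
[346. 380.] [246. 195.] [157. 310.]
[327. 365.] [265. 200.] [172. 304.]
[305. 366.] [281. 190.] [179. 288.]
[292. 383.] [286. 171.] [173. 273.]
well [301. 430.] [180. 301.]
```

View pics/w18.png

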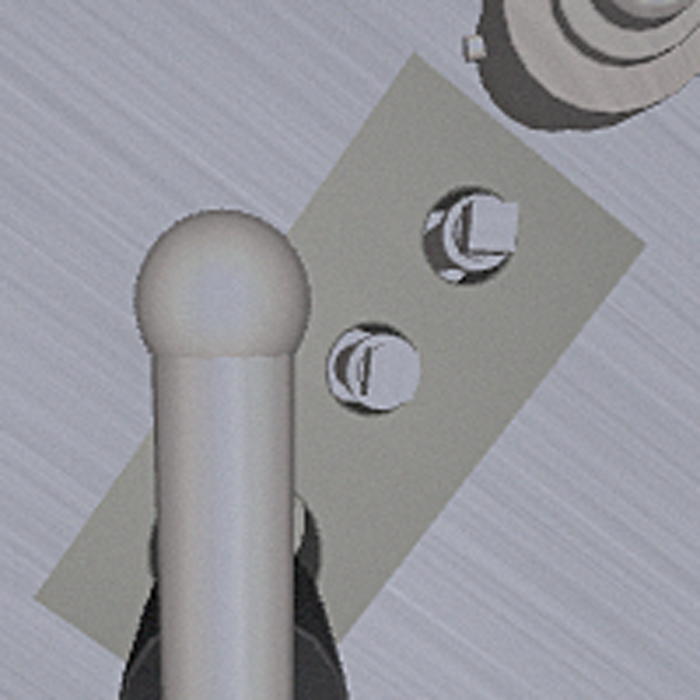

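```bash
python3 - <<'E'
from h import *
w=cam("wrist");W=lambda u,v:onz(w,195+u/3.5,v/3.5,.095)[:2]
e,m=W(469,235),W(372,368)
d=(e-m)/np.linalg.norm(e-m);print(e,m,np.linalg.norm(e-m),"well",m-.072*d,e-.120*d)
A,B,C=W(415,52),W(645,242),W(35,598)
print(A,B,C,np.linalg.norm(A-B),np.linalg.norm(A-C))
ux=(A-C)/np.linalg.norm(A-C);print("mid far edge",(A+B)/2,"dir",ux)
t=cam("top");cr=lambda u,v:onz(t,60+u/2.9,100+v/2.9,.095)[:2]
print(cr(183,189),cr(179,234))
E
```

```text
[0.64235238 0.33754262] [0.59443657 0.33785202] 0.047916810277347226 well [0.52243807 0.33831694] [0.52235488 0.33831748]
[0.67255813 0.38151358] [0.67157833 0.29298562] [0.47283956 0.38341715] 0.08853338084354564 0.19972764192986045
mid far edge [0.67206823 0.3372496 ] dir [ 0.99995458 -0.00953082]
[0.64639558 0.33955868] [0.59593545 0.34237607]
```

The well measures (0.5224, 0.3383) and the bar spacing 47.9 mm (48 expected). The socket's outline is where a vertical key should show it. I'll correct by 2 mm and lower.

Emit:
servo_tool(targets=[[0,0,0,15,2,0,-1],[0,0,0,35,2,0,-1],[0,0,0,55,2,0,-1],[0,0,0,70,2,0,-1],[0,0,0,80,2,0,-1],[0,0,0,90,2,0,-1],[0,0,0,100,2,0,-1],[0,0,0,100,2,0,-1]])

```text
time_s: 25.6
eef_pos: [0.5222, 0.3382, 0.238]
eef_rot: [0.216, 0.674, 0.214, -0.673]
wrist_force: [0.2, 0.3, -5.3]
opening: 0.272
```

```bash
python3 - <<'E'
from h import *
c=cam("scene");crop(c,230,180,430,384,2.9,"pics/s19.png")
plan([(.5223,.3384,.173,-54.7)])
E
```

```text
t 25.65 pos [0.5225 0.3384 0.2387] psi -54.6 q [ 0.39  0.28  1.47 -0.    1.39  1.34] F [ 0.8  0.5 -4.8] Tz [ 0.04 -0.05  0.05] op 0.272
[ 0.002 -0.001 -0.002] [65.7 -0.3  0.2]
```

View pics/s19.png

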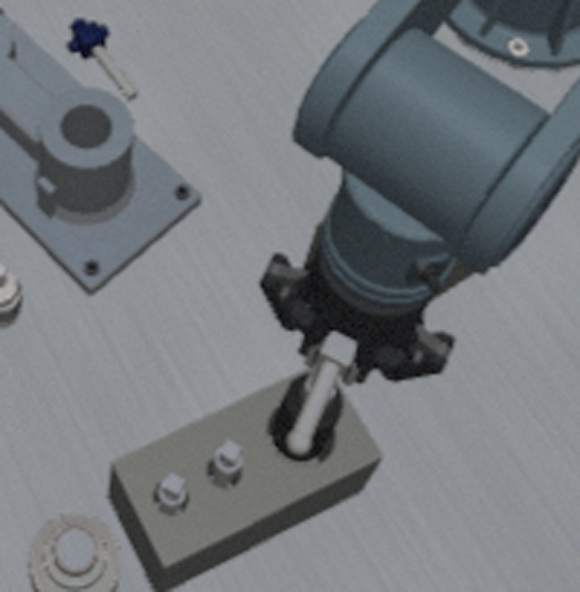

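The socket has entered the well with no contact force, so I'll lower it to the floor.

Emit:
servo_tool(targets=[[0,0,0,12,0,0,-1],[0,0,0,24,0,0,-1],[0,0,0,36,0,0,-1],[0,0,0,48,0,0,-1],[0,0,0,57,0,0,-1],[0,0,0,62,0,0,-1],[0,0,0,65,0,0,-1],[0,0,0,65,0,0,-1]])

```text
time_s: 26.65
eef_pos: [0.5227, 0.3383, 0.1738]
eef_rot: [0.216, 0.674, 0.215, -0.673]
wrist_force: [0.3, 0.6, -5.9]
opening: 0.271
```

```bash
python3 - <<'E'
from h import *
plan([])
E
```

```text
t 26.65 pos [0.5227 0.3383 0.1738] psi -54.6 q [ 0.38  0.34  1.53 -0.    1.27  1.34] F [ 0.3  0.6 -5.9] Tz [-0.04 -0.02 -0.05] op 0.271
```

Weight is still carried, so the socket isn't on the floor yet. I'll go down in small steps.

Emit:
servo_tool(targets=[[0,0,0,1,0,0,-1],[0,0,0,2,0,0,-1],[0,0,0,2.5,0,0,-1],[0,0,0,3,0,0,-1],[0,0,0,3.5,0,0,-1],[0,0,0,4,0,0,-1],[0,0,0,4,0,0,-1],[0,0,0,4,0,0,-1]])

```text
time_s: 27.65
eef_pos: [0.5233, 0.3386, 0.1709]
eef_rot: [0.216, 0.675, 0.215, -0.672]
wrist_force: [-0.4, -0.7, 5.2]
opening: 0.272
```

The socket is on the floor (force is now +5 N). I'll release it.

Emit:
servo_tool(targets=[[0,0,0,0,0,0,-0.4],[0,0,0,0,0,0,-0.3],[0,0,0,0,0,0,-0.2],[0,0,0,0,0,0,-0.1],[0,0,0,0,0,0,0.1],[0,0,0,0,0,0,0.1],[0,0,0,0,0,0,0.1],[0,0,0,0,0,0,0.1]])

```text
time_s: 28.65
eef_pos: [0.5234, 0.3386, 0.1709]
eef_rot: [0.215, 0.675, 0.215, -0.672]
wrist_force: [-0.2, -0.2, -0.1]
opening: 0.552
```

```bash
python3 - <<'E'
from h import *
c=cam("wrist");cv2.imwrite("pics/w20.png",c["pixels"])
plan([])
E
```

```text
t 28.7 pos [0.5234 0.3386 0.171 ] psi -54.6 q [ 0.38  0.34  1.54 -0.    1.26  1.34] F [-0.5  0.4  0.4] Tz [-0.   -0.07  0.  ] op 0.55
```

View pics/w20.png

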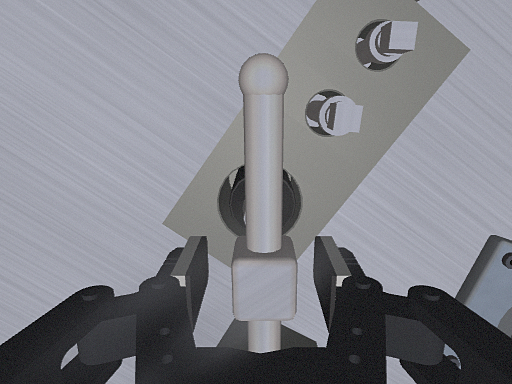

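The key stands free between the open pads, with its hub at (264,283). I'll rise straight up.

Emit:
servo_tool(targets=[[0,0,0,-15,0,0,0.1],[0,0,0,-35,0,0,0.1],[0,0,0,-60,0,0,0.1],[0,0,0,-85,0,0,0.1],[0,0,0,-110,0,0,0.1],[0,0,0,-140,0,0,0.1],[0,0,0,-160,0,0,0.1],[0,0,0,-160,0,0,0.1]])

```text
time_s: 29.7
eef_pos: [0.5236, 0.339, 0.3339]
eef_rot: [0.215, 0.677, 0.215, -0.671]
wrist_force: [-0.1, -0.4, 0.2]
opening: 0.548
```

```bash
python3 - <<'E'
from h import *
plan([(.40,.25,.34,-54.7)])
E
```

```text
t 29.7 pos [0.5236 0.339  0.3339] psi -54.6 q [ 0.39  0.22  1.36 -0.    1.56  1.34] F [-0.1 -0.4  0.2] Tz [0.02 0.03 0.04] op 0.548
[ 0.002 -0.008 -0.003] [ -7.3   0.9 152.3]
```

Emit:
servo_tool(targets=[[0,0,0,-5,0,20,0.1],[0,0,0,-7,0,60,0.1],[0,0,0,-7,0,100,0.1],[0,0,0,-7,0,135,0.1],[0,0,0,-7,0,150,0.1],[0,0,0,-7,0,152,0.1],[0,0,0,-7,0,152,0.1],[0,0,0,-7,0,152,0.1]])

```text
time_s: 30.7
eef_pos: [0.4003, 0.2513, 0.3394]
eef_rot: [0.215, 0.676, 0.215, -0.671]
wrist_force: [0.1, 0.1, 0.1]
opening: 0.553
```

```bash
python3 - <<'E'
from h import *
s=cam("scene");t=cam("top")
crop(s,130,130,430,384,2.3,"pics/s21.png");crop(t,90,110,330,280,3,"pics/t21.png")
plan([(.557,.015,.36,-54.7)])
E
```

```text
t 30.8 pos [0.4001 0.2512 0.3394] psi -54.6 q [ 0.31 -0.13  1.71 -0.    1.56  1.26] F [-0.   0.1 -0.2] Tz [-0.02  0.01  0.03] op 0.552
[ 0.002 -0.007 -0.003] [-19.8 283.5   8.9]
```

View pics/s21.png

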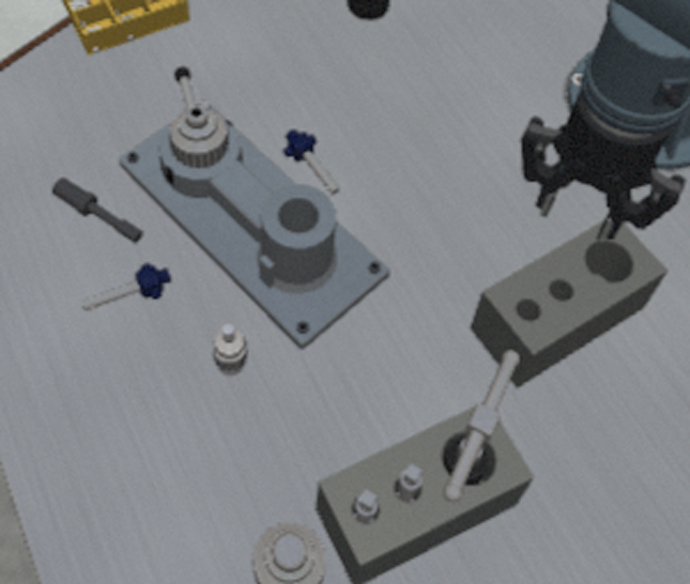

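View pics/t21.png

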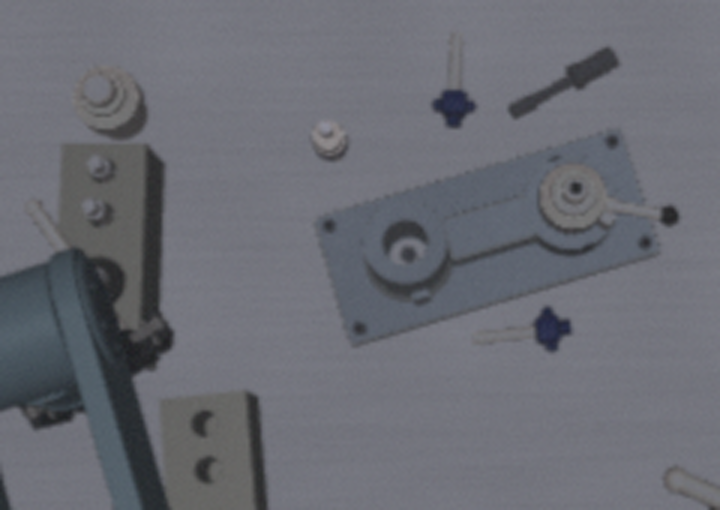

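```bash
python3 - <<'E'
from h import *
s=cam("scene")
print("expected hub in crop",((proj(s,[.5225,.3384,.190])-[130,130])*2.3).round(1), "hub onz", onz(s,130+483/2.3,130+418/2.3,.190+.006).round(4))
A=np.array([.609,-.164]);t=cam("top");b=onz(t,90+670/3,110+215/3,.085)[:2]-A
print("lever ang",np.degrees(np.arctan2(b[1],b[0])),np.linalg.norm(b))
print(ctrl.get_obs()["time_s"])
ctrl.hand_in()
E
```

```text
expected hub in crop [483.3 422.4] hub onz [0.5226 0.3361 0.196 ]
lever ang -100.65572776045398 0.10630529838177129
30.9
the job is handed in; nothing more can be done
```

I did the whole job and handed it in at 30.9 s. The hand-in gave no verdict, and the checks below are my own.

- **Lever:** I pushed it clockwise until the wrist force jumped to 27 N with the lever against the lug. The last picture puts it at −101°, about 65° on from its start.
- **Nut:** I turned the key until the socket dropped onto the nut, gripped the hub and drove the nut to a stop at about 2 N·m. The loose hex then skipped one flat, and the stop came back about 60° later at 1.6 N·m. I took that as fully tight. I had no direct view of the nut's angle.
- **Key:** I drew it straight out and stood it in the free well of the leftmost block, lowering until I felt the floor. The last picture puts the hub within about 3 mm of the well axis at the expected height and looking upright. The gripper was open and clear.
- **Other things:** By eye, everything else in the last pictures is where it started. I did not measure those positions.

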